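# Push the tin canister into the shelf corner

## Robot

A 7-joint arm with a two-finger parallel gripper is mounted at the origin on the work surface. World frame = base frame: x ahead of the robot, y to its left, z up, the work surface at z = 0. Lengths are in m, angles in rad, forces in N, time in s.
With the tool pointing down it reaches from about 0.4 to 0.875 m from the base axis. Payload 6.5 kg.
Tool frame: the origin (TCP) lies at the very end of the fingers, on their centre line; the grasp point (between the pads) lies 19 mm behind it; z points along the fingers, y is the line along which they close (so a half turn about z gives the same grasp; the last joint's range is limited). The gripper opens to 88 mm and grips with 3 to 60 N. Pads are 18 mm wide; open, the fingers measure 123 mm over their backs; the gripper's body (75 mm by 187 mm) begins 45 mm behind the grasp point.
Start: joints at [-1.287, 0.536, -0.004, 1.538, 0.003, 1.067, -0.071], TCP at [0.223, 0.611, 0.209] pointing down, gripper open.
Joint ranges: [-2.7, 2.7], [-0.37, 2.16], [-1.27, 1.26], [0.24, 2.4], [-1.31, 4.45], [0.19, 1.91], [-2.76, 2.76]. Speed limits (rad/s): [2.39, 2.39, 3.14, 3.14, 3.14, 3.14, 3.14].

## Interface

Orientations are given as a rotation vector (axis times angle).
In Python, from rig import bot gives the robot as it stands.
- The arm moves only by the shell command python3 -m pendant 'ROWS'. ROWS is JSON, a list of rows, each an object with "travel": the shift along the tool's x, y, z as a fraction of full scale, a list of three; "rotation": the turn, a rotation vector about the tool's x, y, z as a fraction of full scale, a list of three; "jaw": the closure, from -1 (fully open) to 1 (shut). A call has 1 to 20 rows; each row is the pose to reach, as a shift and turn from the pose commanded when the call began, along the tool's axes at that moment; what a row does not reach only later rows make up. Full scale, the value 1, is 250 mm for a shift and 0.5 rad for a turn. A row lasts 1/8 s, in which the tool goes at most 62.5 mm and 10.7 degrees, less where a joint would pass 70% of its speed; a pose out of reach is approached as far as the arm can. A call with a number of a shift or a turn outside -1 to 1 is refused whole. A call with a gripper value outside its range is refused whole. The fingers move at their own pace and stop on an object; the grip force is fixed at half the most. Time passes only in rows, so rows that repeat a pose let the fingers close. It gives the time, the measured TCP pose, the force, the opening and the grip force at its end, in the units of the state.
- bot.observe(): the state, without advancing time (a new reading comes with each control period).
- bot.camera(name): name is "scene" or "top" or "wrist"; returns the picture (384x512x3 uint8, blue, green, red); there is no depth.
- bot.camera_params(name): a dict with "intrinsics" (3x3 intrinsics, pixels), "world_from_camera" (4x4, takes a point from camera to world coordinates); the wrist camera has in their place "hand_eye" (4x4, takes a point from camera to tool coordinates, whose origin is the TCP and whose axes are the flange's). Camera axes: x right, y up, looking along -z (the intrinsics and any distortion apply to the point x, -y, -z); pixel columns grow to the right and rows downward; lengths in m; the calibration is good to about 2 mm. A picture is of the moment at which its call begins: read the wrist's pose just before it. camera_params takes no time and is no camera call.
- bot.hand_in(): hands the job in; it is judged then, once.
Trained networks look in the newest picture that a camera, given by its name, has taken for a name from the list of things; names that differ only in an ending like _2 or _b are one class to them, and where a whole thing is asked for, a point or a joint stands for the part that bears it (a point fixed in the world has none). Each returns a list of dicts, best first, with "confidence" (0 to 1); they miss things now and then, are a little off and sometimes report something else, mostly with a low value. They report only what shows in the picture. A call takes as long as a camera call. They do not tell look-alikes from the thing itself.
- bot.boxes_of(query, camera): "location" ([x, y, z] in m, in world coordinates, good to about 4 mm: the middle of the surface that is visible of it).
- bot.trace(query, camera): "pixels" (384x512 bool, what is visible of it).
The state is a dict: "time": time; "joint_positions": joint angles; "qvel": joint speeds; "tau": joint torques, N m; "ee_pos": TCP position; "tcp_rot": TCP orientation; "wrist_force": force on the tool from outside, world axes, zero at the start; "torque": the same for the moment, N m; "finger_gap": finger opening in m; "grasp_force": force on a finger pad.
Only numpy, scipy, OpenCV 4.12 (cv2) and the standard library are available. Lean on these libraries where they do the work, as an engineer would, in place of code of your own. Each camera call takes 0.05 s, during which the arm holds its last target. There are 200 camera calls.

## Task

With the fingers, push the square tin canister across the shelf until one side stands flat against the long back rail, then push it along the rail until it also stands flat against the upright divider, snug in the corner. Only slide it: do not lift or tip it, do not touch its knob latch, and leave the bowl, the measuring cup and the back brush where they are.

Things in the scene. Friction and masses are not known exactly. Their poses are not given: they have to be found in the camera images.
- tin: Loose square tin canister of bare metal with a closed lid, 100 x 100 mm, 70 mm high without its knob, 0.3 to 0.65 kg, too wide to grip. Origin: centre of its underside; x and y axes square to its sides, z up. Starts standing on the shelf between the robot and the middle of the back rail, turned up to 0.35 rad from square with the rail.
- tin_knob: Small brass knob latch standing up from the middle of the tin's lid, 24 mm across, 15 mm high (top 85 mm above the shelf), fixed to the lid. Origin: centre of its foot, on the lid. Not to be touched.
- back_rail: Fixed dark teak back rail on the far side of the shelf, 20 mm thick (its x), 460 mm long (its y), 45 mm high. Origin: centre of its underside; its x axis points away from the robot, square to its long faces. The tin goes against the face towards the robot (at x = -10 mm in its frame).
- divider: Fixed upright dark teak divider board near one end of the rail, on the robot's side of it and square to it: 120 mm long (its x, starting at the rail's face), 18 mm thick (its y), 90 mm high. It may be at the left or right end of the rail. Origin: centre of its underside, 70 mm from the rail's centre line; axes parallel to the rail's. The tin goes against the face towards the rail's middle, 9 mm from its origin.
- cup: Loose steel measuring cup, 70 mm across the rim, 58 mm high, at the other end of the rail from the divider; flat handle at its rim reaching 118 mm from its axis, over the rail, away from the robot. Origin: centre of its underside. Leave alone.
- bowl: Loose speckled grey ceramic bowl, 144 mm across, 60 mm high, to the left of the work. Origin: centre of its underside. Leave alone.
- brush: Loose bamboo back brush, 325 mm long (its x, head at +x), 62 mm wide, 35 mm high, lying bristles down to the right of the work. Origin: under its middle, on the shelf. Leave alone.
Mind the look-alikes: they are no part of the job. Leave any brown or purple look-alike of the tin alone.

How it is judged:
On the way, in this order (a step that is already met when the one before it is completed fails the run):
1. the tin stands flat against the back rail (x of tin in the frame of back_rail between -0.067 and -0.053 m and (angle between the x axis of tin and the x axis of back_rail, either way round below 0.1 rad or angle between the x axis of tin and the y axis of back_rail, either way round below 0.1 rad)), for 0.2 s.
2. the tin also stands flat against the divider, in the corner (all of step 1 and (y of tin in the frame of divider between 0.052 and 0.066 m or y of tin in the frame of divider between -0.066 and -0.052 m) and ((y of divider in the frame of back_rail above 0 m and y of tin in the frame of divider below 0 m) or (y of divider in the frame of back_rail below 0 m and y of tin in the frame of divider above 0 m))), for 0.2 s.
At the end, for the whole second after the job is handed in: The tin stands upright and at rest on the shelf in the corner: its sides within about 7 mm of the back rail and of the divider's inner face, and within 0.1 rad of square with the rail (all of step 2 and height (world z) of tin below 0.004 m and angle between tin's own z axis and vertical below 0.05 rad and linear speed of tin below 0.01 m/s and angular speed of tin below 0.05 rad/s); the robot touches nothing.
It fails at once if the tin is lifted off the shelf (12 mm) (height (world z) of tin above 0.012 m).
It fails at once if the tin is tipped (0.25 rad) (angle between tin's own z axis and vertical above 0.25 rad).
It fails at once if the fingers touch the knob latch (contact force between any of the fingers, the arm and tin_knob above 0.3 N).
It fails at once if the bowl, cup or brush is moved (15 mm) or tipped (distance of any of cup, bowl, brush from where it was at the start of the episode above 0.015 m or angle between any of cup, bowl, brush's own z axis and vertical above 0.2 rad).
It also fails if it takes over 48 s, if anything falls off the work surface, if the arm or the gripper's body presses on something with over 40 N, if the wrist force passes 120 N, or if a joint passes its speed limit or range.

## Working session

There is one attempt and no reset: what is moved stays moved. The work goes in short steps, Python scripts to look and compute and a shell command to move; the robot and the scene stay as the last step left them, time stands still between calls to the robot, and variables do not carry over. Pictures are saved under pics/ and viewed, at most 10 in all, crops included, and the job is handed in when it is done.

```bash
mkdir -p pics; ls; python3 - <<'E'
from rig import bot
import cv2
s=bot.observe(); print({k:s[k] for k in('time','ee_pos','tcp_rot','finger_gap')})
for c in('top','scene'):
    cv2.imwrite(f'pics/{c}0.png',bot.camera(c))
    for q in('tin','tin_knob','back_rail','divider','cup','bowl','brush'):
        print(c,q,[([round(float(x),3) for x in d['location']],round(float(d['confidence']),2)) for d in bot.boxes_of(q,c)])
E
```

```text
pics
{'time': 0.0, 'ee_pos': array([0.2225257 , 0.61003489, 0.20824037]), 'tcp_rot': array([-5.46401191e-01, -3.09353531e+00,  2.65089961e-03]), 'finger_gap': 0.08853329221586194}
top tin [([0.509, 0.049, 0.071], 0.94), ([0.404, -0.257, 0.074], 0.78), ([0.387, -0.088, 0.074], 0.58)]
top tin_knob [([0.403, -0.261, 0.073], 0.63), ([0.252, 0.266, 0.075], 0.55), ([0.512, 0.051, 0.077], 0.52), ([0.39, -0.09, 0.077], 0.43)]
top back_rail [([0.681, 0.044, 0.047], 0.92)]
top divider [([0.645, 0.245, 0.072], 0.91)]
top cup [([0.598, -0.143, 0.028], 0.87), ([0.456, 0.335, 0.025], 0.64)]
top bowl [([0.456, 0.337, 0.021], 0.73)]
top brush [([0.466, -0.396, 0.033], 0.97)]
scene tin [([0.538, 0.049, 0.069], 0.97), ([0.431, -0.264, 0.066], 0.94), ([0.272, 0.258, 0.072], 0.74), ([0.419, -0.091, 0.071], 0.71)]
scene tin_knob [([0.253, 0.264, 0.074], 0.63), ([0.516, 0.049, 0.072], 0.5), ([0.407, -0.262, 0.073], 0.49), ([0.39, -0.09, 0.074], 0.46)]
scene back_rail [([0.694, 0.052, 0.044], 0.86)]
scene divider [([0.533, 0.045, 0.068], 0.69), ([0.656, 0.236, 0.071], 0.58)]
scene cup [([0.58, -0.141, 0.036], 0.88)]
scene bowl [([0.432, 0.336, 0.032], 0.92)]
scene brush [([0.49, -0.398, 0.034], 0.92)]
```

View pics/top0.png

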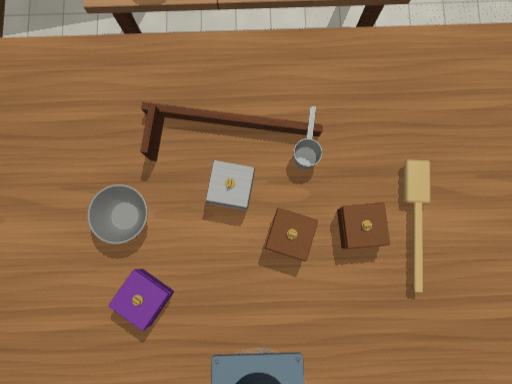

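View pics/scene0.png

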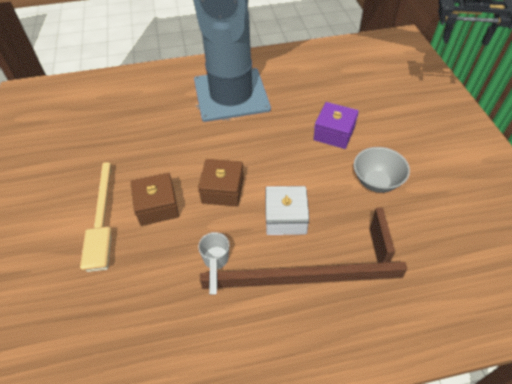

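The top view shows the bare metal tin at about (230,184). The rail runs from (143,106) to (321,130), with the divider at its left end around (152,135). The cup is at (308,152), the bowl at (118,215), and the brown and purple look-alikes are elsewhere.

```bash
cat > h.py <<'E'
from rig import bot
import cv2, numpy as np
def world(px,cam,z):
    p=bot.camera_params(cam);K=np.array(p['intrinsics']);T=np.array(p['world_from_camera'])
    px=np.atleast_2d(px).astype(float)
    d=np.c_[px,np.ones(len(px))]@np.linalg.inv(K).T*[1,-1,-1]
    d=d@T[:3,:3].T; o=T[:3,3]
    return (o+d*((z-o[2])/d[:,2])[:,None])[:,:2]
def mask(q,cam,px):
    for d in bot.trace(q,cam):
        m=d['pixels']
        if m[px[1]-4:px[1]+5,px[0]-4:px[0]+5].any(): return m
def pts(m): return np.argwhere(m)[:,::-1]
def rect(p):
    r=cv2.minAreaRect((p*1000).astype(np.float32)); return np.round(r[0],1),np.round(r[1],1),round(r[2],2),cv2.boxPoints(r).round(1).tolist()
E
python3 - <<'E'
from h import *
im=bot.camera('top'); g=im.max(2)
print({k:np.round(v,3).tolist() for k,v in bot.camera_params('top').items()})
m=mask('tin','top',(222,180)); P=pts(m)
print('tin full',len(P),rect(world(P,'top',.07)))
v=g[m]; print(np.percentile(v,[5,25,50,75,95]))
t,_=cv2.threshold(v.reshape(-1,1),0,255,cv2.THRESH_OTSU); print(t)
mm=m&(g>t); mm=cv2.morphologyEx(mm.astype(np.uint8),cv2.MORPH_OPEN,np.ones((3,3)))>0
print('lid',rect(world(pts(mm),'top',.07)))
for q,px,z in(('back_rail',(235,118),.045),('divider',(152,125),.09)):
    m=mask(q,'top',px)
    P=pts(m);v=g[m];t,_=cv2.threshold(v.reshape(-1,1),0,255,cv2.THRESH_OTSU)
    print(q,t,rect(world(P,'top',z)), rect(world(pts(m&(g>t)),'top',z)))
cv2.imwrite('pics/crop.png',cv2.resize(im[90:220,130:330],None,fx=4,fy=4,interpolation=cv2.INTER_CUBIC))
E
```

```text
{'intrinsics': [[386.589, 0.0, 253.415], [0.0, 386.589, 192.95], [0.0, 0.0, 1.0]], 'world_from_camera': [[-0.028, 0.988, -0.152, 0.347], [-1.0, -0.028, -0.002, -0.005], [-0.006, 0.152, 0.988, 0.975], [0.0, 0.0, 0.0, 1.0]]}
tin full 1922 (array([509.2,  51.1]), array([104.1, 109.8]), 78.25, [[444.8999938964844, 11.300000190734863], [552.4000244140625, -11.100000381469727], [573.5999755859375, 90.80000305175781], [466.1000061035156, 113.19999694824219]])
[ 91.05 167.   169.   171.   173.  ]
133.0
lid (array([513.7,  52.3]), array([ 99. , 101.5]), 78.2, [[454.0, 14.199999809265137], [553.2999877929688, -6.5], [573.5, 90.4000015258789], [474.20001220703125, 111.0999984741211]])
back_rail 78.0 (array([680.2,  48.6]), array([458.6,  35.7]), 80.85, [[626.2000122070312, -175.0], [661.4000244140625, -180.6999969482422], [734.2999877929688, 272.1000061035156], [699.0999755859375, 277.79998779296875]]) (array([680.2,  48.6]), array([458.6,  35.7]), 80.85, [[626.2000122070312, -175.0], [661.4000244140625, -180.6999969482422], [734.2999877929688, 272.1000061035156], [699.0999755859375, 277.79998779296875]])
divider 70.0 (array([637.9, 233.4]), array([ 42.4, 132.3]), 81.0, [[569.2999877929688, 222.89999389648438], [699.9000244140625, 202.1999969482422], [706.5999755859375, 244.0], [575.9000244140625, 264.70001220703125]]) (array([645.3, 232.6]), array([ 42. , 117.7]), 81.71, [[584.0, 220.3000030517578], [700.5, 203.3000030517578], [706.5, 244.89999389648438], [590.0999755859375, 261.8999938964844]])
```

View pics/crop.png

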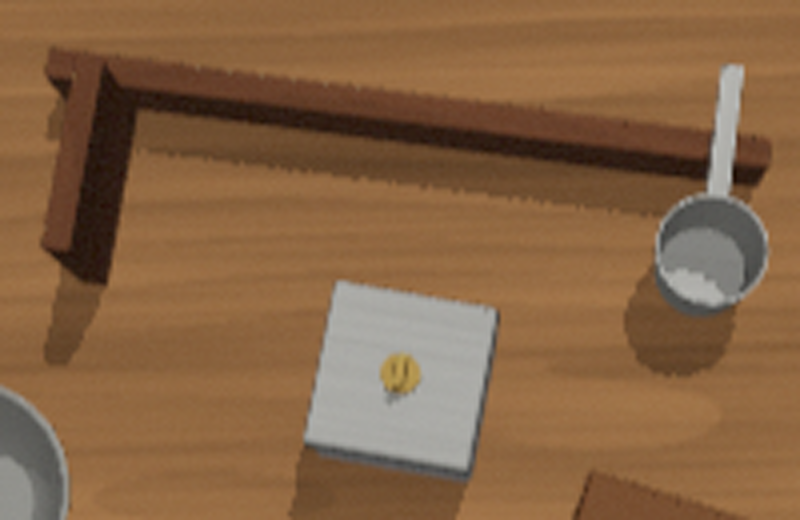

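The crop shows the tin, knob at (400,372), with its sides nearly parallel to the rail. The rail's front top edge runs (135,90) to (755,165), and the divider's inner base edge runs (107,283) to (137,107).

```bash
python3 - <<'E'
from h import *
f=lambda L,z:world(np.array(L)/4+[129.6,89.6],'top',z)
A=f([(50,48),(770,140)],.045);B=f([(135,90),(755,165)],.045);C=f([(135,107),(750,183)],0)
for n,l in(('back',A),('front',B),('base',C)):
    d=l[0]-l[1];a=np.arctan2(-d[0],d[1]);u=np.array([np.cos(a),np.sin(a)]);print(n,l.round(4).tolist(),'yaw',a.round(4),'offset',(l@u).round(4))
print('div',f([(80,62),(107,62),(70,250),(42,245)],.09).round(4).tolist(),f([(107,283),(137,107)],0).round(4).tolist())
print('knob',f([(400,370)],.085))
a=-.16;u=np.array([np.cos(a),np.sin(a)]);w=np.array([-np.sin(a),np.cos(a)])
for n,p in(('divR90',f([(107,62),(70,250)],.09)),('divL90',f([(80,62),(42,245)],.09)),('divbase',f([(107,283),(137,107)],0)),('tin',np.array([[.5137,.0515]])),('cup',np.array([[.59,-.142]]))): print(n,'u',(p@u).round(4),'w',(p@w).round(4))
E
```

```text
back [[0.7324, 0.2721], [0.6584, -0.1795]] yaw -0.1625 offset [0.6788 0.6788]
front [[0.703, 0.2181], [0.6425, -0.1693]] yaw -0.155 offset [0.6609 0.6609]
base [[0.7085, 0.2288], [0.6447, -0.1733]] yaw -0.1574 offset [0.6639 0.6639]
div [[0.7044, 0.2405], [0.7039, 0.2243], [0.5882, 0.2449], [0.5918, 0.2615]] [[0.59, 0.246], [0.7085, 0.2274]]
knob [[0.5116276  0.05184565]]
divR90 u [0.6592 0.5417] w [0.3335 0.3355]
divL90 u [0.6571 0.5425] w [0.3497 0.3524]
divbase u [0.5433 0.6632] w [0.3368 0.3374]
tin u [0.4989] w [0.1327]
cup u [0.6051] w [-0.0462]
```

```bash
cat > go.py <<'E'
import sys,numpy as np
from rig import bot
from scipy.spatial.transform import Rotation as R
a=-.158;u=np.array([np.cos(a),np.sin(a),0]);w=np.array([-np.sin(a),np.cos(a),0])
s=bot.observe();p=s['ee_pos'];r=R.from_rotvec(s['tcp_rot'])
print('t',round(s['time'],2),'u,w,z',(p@u).round(4),(p@w).round(4),p[2].round(4),'gap',round(s['finger_gap'],4),'F u,w,z',[round(float(s['wrist_force']@v),1) for v in(u,w,[0,0,1])])
print(s['joint_positions'].round(2))
if len(sys.argv)>1:
    U,W,Z=map(float,sys.argv[1:4]); Y=w if sys.argv[4]=='w' else u
    d=r.inv().apply(U*u+W*w+[0,0,Z]-p)
    T=R.from_matrix(np.c_[np.cross(Y,[0,0,-1]),Y,[0,0,-1]])
    print('travel',(d/.25).round(3),'rot',((r.inv()*T).as_rotvec()/.5).round(3))
E
python3 go.py 0.412 0.133 0.208 w
```

```text
t 1.0 u,w,z 0.1239 0.6381 0.2091 gap 0.0883 F u,w,z [0.0, -0.2, 1.1]
[-1.29  0.54 -0.    1.54  0.    1.07 -0.07]
travel [-1.516 -1.764  0.005] rot [ 0.     0.    -0.384]
```

```bash
python3 -m pendant '[{"travel":[-0.76,-0.88,0],"rotation":[0,0,-0.38],"jaw":-0.1},{"travel":[-0.76,-0.88,0],"rotation":[0,0,-0.38],"jaw":-0.1},{"travel":[-0.76,-0.88,0],"rotation":[0,0,-0.38],"jaw":-0.1},{"travel":[-0.76,-0.88,0],"rotation":[0,0,-0.38],"jaw":-0.1},{"travel":[-0.76,-0.88,0],"rotation":[0,0,-0.38],"jaw":-0.1},{"travel":[-0.76,-0.88,0],"rotation":[0,0,-0.38],"jaw":-0.1},{"travel":[-0.76,-0.88,0],"rotation":[0,0,-0.38],"jaw":-0.1},{"travel":[-0.76,-0.88,0],"rotation":[0,0,-0.38],"jaw":-0.1}]'; python3 go.py 0.412 0.133 0.208 w
```

```text
time: 2.0
ee_pos: [0.3253, 0.3403, 0.2092]
tcp_rot: [-0.247, -3.132, -0.001]
wrist_force: [-0.2, -0.1, 0.1]
finger_gap: 0.0486
grasp_force: 0.0
t 2.0 u,w,z 0.2677 0.3872 0.2092 gap 0.0486 F u,w,z [-0.2, -0.1, 0.1]
[-0.91  0.23  0.01  2.   -0.    0.91  0.51]
travel [-0.577 -1.017  0.004] rot [ 0.001 -0.     0.001]
```

```bash
python3 -m pendant '[{"travel":[-0.577,-1,0],"rotation":[0,0,0],"jaw":-0.1},{"travel":[-0.577,-1,0],"rotation":[0,0,0],"jaw":-0.1},{"travel":[-0.577,-1,0],"rotation":[0,0,0],"jaw":-0.1},{"travel":[-0.577,-1,0],"rotation":[0,0,0],"jaw":-0.1},{"travel":[-0.577,-1,0],"rotation":[0,0,0],"jaw":-0.1},{"travel":[-0.577,-1,0],"rotation":[0,0,0],"jaw":-0.1},{"travel":[-0.577,-1,0],"rotation":[0,0,0],"jaw":-0.1},{"travel":[-0.577,-1,0],"rotation":[0,0,0],"jaw":-0.1}]'; python3 go.py 0.412 0.133 0.032 w
python3 - <<'E'
from h import *
cv2.imwrite('pics/s1.png',bot.camera('scene'))
E
```

```text
time: 3.0
ee_pos: [0.4282, 0.0708, 0.209]
tcp_rot: [-0.246, -3.132, -0.0]
wrist_force: [0.6, 0.2, 0.1]
finger_gap: 0.0485
grasp_force: 0.0
t 3.0 u,w,z 0.4117 0.1372 0.209 gap 0.0485 F u,w,z [0.6, 0.3, 0.1]
[-0.48  0.16  0.23  2.09 -0.05  0.89  1.2 ]
travel [-0.001 -0.017  0.708] rot [ 0.    -0.001  0.003]
```

View pics/s1.png

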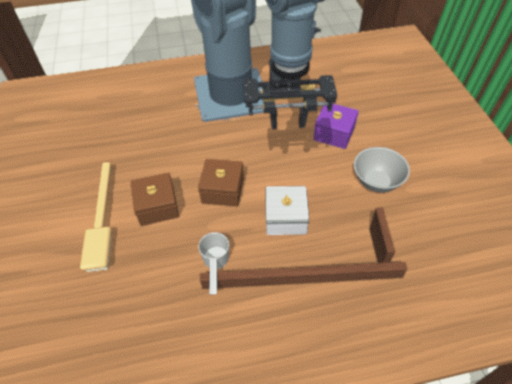

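The gripper (fingers at (272,120) and (304,120)) is behind the tin and clear of its neighbours, so I'll descend and start the push.

```bash
python3 -m pendant '[{"travel":[0,-0.015,0.2],"rotation":[0,0,0],"jaw":-0.1},{"travel":[0,-0.015,0.4],"rotation":[0,0,0],"jaw":-0.1},{"travel":[0,-0.015,0.55],"rotation":[0,0,0],"jaw":-0.1},{"travel":[0,-0.015,0.65],"rotation":[0,0,0],"jaw":-0.1},{"travel":[0,-0.015,0.7],"rotation":[0,0,0],"jaw":-0.1},{"travel":[0,-0.015,0.7],"rotation":[0,0,0],"jaw":-0.1},{"travel":[-0.04,-0.015,0.7],"rotation":[0,0,0],"jaw":-0.1},{"travel":[-0.08,-0.015,0.7],"rotation":[0,0,0],"jaw":-0.1},{"travel":[-0.11,-0.015,0.7],"rotation":[0,0,0],"jaw":-0.1},{"travel":[-0.14,-0.015,0.7],"rotation":[0,0,0],"jaw":-0.1},{"travel":[-0.17,-0.015,0.7],"rotation":[0,0,0],"jaw":-0.1},{"travel":[-0.2,-0.015,0.7],"rotation":[0,0,0],"jaw":-0.1},{"travel":[-0.23,-0.015,0.7],"rotation":[0,0,0],"jaw":-0.1},{"travel":[-0.26,-0.015,0.7],"rotation":[0,0,0],"jaw":-0.1},{"travel":[-0.29,-0.015,0.7],"rotation":[0,0,0],"jaw":-0.1},{"travel":[-0.32,-0.015,0.7],"rotation":[0,0,0],"jaw":-0.1},{"travel":[-0.35,-0.015,0.7],"rotation":[0,0,0],"jaw":-0.1},{"travel":[-0.38,-0.015,0.7],"rotation":[0,0,0],"jaw":-0.1}]'; python3 go.py 0.55 0.133 0.032 w
```

```text
time: 5.3
ee_pos: [0.5222, 0.0502, 0.0341]
tcp_rot: [0.251, 3.132, -0.0]
wrist_force: [-3.2, 0.2, 1.2]
finger_gap: 0.0484
grasp_force: 1.4
t 5.3 u,w,z 0.5078 0.1317 0.0341 gap 0.0484 F u,w,z [-3.1, -0.3, 1.2]
[-0.31  0.6   0.17  1.99 -0.18  0.57  1.39]
travel [-0.169  0.005  0.008] rot [-0.     0.    -0.003]
```

```bash
python3 -m pendant '[{"travel":[-0.03,0,0],"rotation":[0,0,0],"jaw":-0.1},{"travel":[-0.06,0,0],"rotation":[0,0,0],"jaw":-0.1},{"travel":[-0.09,0,0],"rotation":[0,0,0],"jaw":-0.1},{"travel":[-0.12,0,0],"rotation":[0,0,0],"jaw":-0.1},{"travel":[-0.14,0,0],"rotation":[0,0,0],"jaw":-0.1},{"travel":[-0.155,0,0],"rotation":[0,0,0],"jaw":-0.1},{"travel":[-0.165,0,0],"rotation":[0,0,0],"jaw":-0.1},{"travel":[-0.175,0,0],"rotation":[0,0,0],"jaw":-0.1},{"travel":[-0.175,0,0],"rotation":[0,0,0],"jaw":-0.1}]'; python3 go.py 0.555 0.133 0.032 w
python3 - <<'E'
from h import *
im=bot.camera('top')
cv2.imwrite('pics/t2.png',cv2.resize(im[90:220,130:330],None,fx=4,fy=4,interpolation=cv2.INTER_CUBIC))
E
```

```text
time: 6.42
ee_pos: [0.5645, 0.0434, 0.034]
tcp_rot: [-0.251, -3.131, -0.0]
wrist_force: [-4.1, 0.9, 2.4]
finger_gap: 0.0481
grasp_force: 2.1
t 6.42 u,w,z 0.5506 0.1317 0.034 gap 0.0481 F u,w,z [-4.2, 0.2, 2.4]
[-0.28  0.65  0.17  1.88 -0.18  0.63  1.41]
travel [-0.017  0.005  0.008] rot [-0.    -0.002 -0.003]
```

View pics/t2.png

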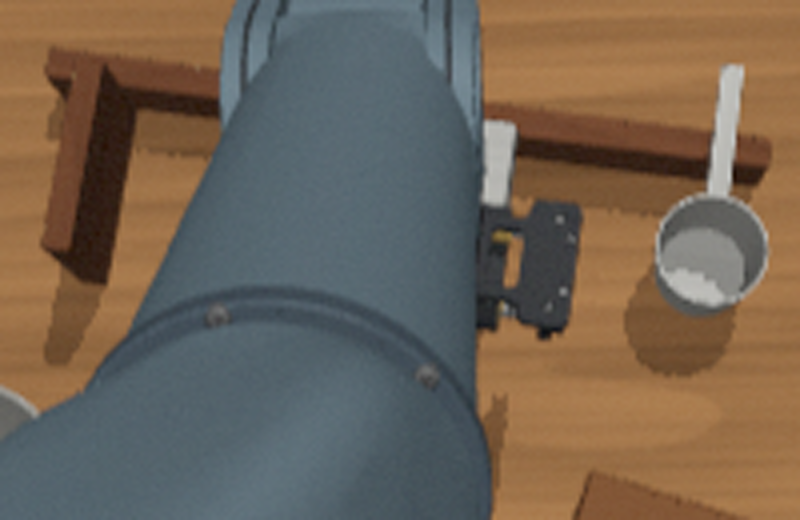

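The tin (right top corner at (515,125)) is at or nearly at the rail. I'll press gently until the force rises.

```bash
python3 -m pendant '[{"travel":[-0.01,0,0],"rotation":[0,0,0],"jaw":-0.1},{"travel":[-0.01,0,0],"rotation":[0,0,0],"jaw":-0.1}]' | grep force; python3 go.py;  python3 -m pendant '[{"travel":[-0.01,0,0],"rotation":[0,0,0],"jaw":-0.1},{"travel":[-0.01,0,0],"rotation":[0,0,0],"jaw":-0.1}]'|grep force; python3 go.py
```

```text
wrist_force: [-9.8, 1.6, 7.1]
grasp_force: 5.3
t 6.72 u,w,z 0.5506 0.1317 0.0337 gap 0.0485 F u,w,z [-9.9, 0.1, 7.1]
[-0.28  0.65  0.17  1.87 -0.18  0.64  1.41]
wrist_force: [-16.4, 3.0, 13.9]
grasp_force: 8.4
t 6.97 u,w,z 0.5506 0.1317 0.0335 gap 0.0482 F u,w,z [-16.6, 0.4, 13.9]
[-0.28  0.65  0.17  1.87 -0.18  0.64  1.41]
```

Contact with the rail is firm. I'll back off and rise.

```bash
python3 -m pendant '[{"travel":[0.03,0,0],"rotation":[0,0,0],"jaw":-0.1},{"travel":[0.1,0,0],"rotation":[0,0,0],"jaw":-0.1},{"travel":[0.2,0,0],"rotation":[0,0,0],"jaw":-0.1},{"travel":[0.25,0,-0.1],"rotation":[0,0,0],"jaw":-0.1},{"travel":[0.25,0,-0.3],"rotation":[0,0,0],"jaw":-0.1},{"travel":[0.25,0,-0.5],"rotation":[0,0,0],"jaw":-0.1},{"travel":[0.25,0,-0.65],"rotation":[0,0,0.2],"jaw":-0.1},{"travel":[0.25,0,-0.65],"rotation":[0,0,0.6],"jaw":-0.1},{"travel":[0.25,0,-0.65],"rotation":[0,0,1],"jaw":-0.1},{"travel":[0.25,0,-0.65],"rotation":[0,0,1],"jaw":-0.1},{"travel":[0.25,0,-0.65],"rotation":[0,0,1],"jaw":-0.1}]'|grep force; python3 go.py 0.604 0.035 0.2 u
```

```text
wrist_force: [-0.2, 0.8, 0.0]
grasp_force: 0.0
t 8.35 u,w,z 0.4941 0.1317 0.1967 gap 0.0486 F u,w,z [-0.4, 0.7, 0.0]
[-0.47  0.32  0.34  1.93 -0.14  0.91  0.85]
travel [-0.571 -0.129 -0.013] rot [2.000e-03 1.000e-03 2.144e+00]
```

```bash
python3 -m pendant '[{"travel":[-0.57,-0.13,0],"rotation":[0,0,1],"jaw":0.05},{"travel":[-0.57,-0.13,0],"rotation":[0,0,1],"jaw":0.05},{"travel":[-0.57,-0.13,0],"rotation":[0,0,1],"jaw":0.05},{"travel":[-0.57,-0.13,0],"rotation":[0,0,1],"jaw":0.05},{"travel":[-0.57,-0.13,0],"rotation":[0,0,1],"jaw":0.05}]'|grep gap; python3 -m pendant '[{"travel":[0,0,0],"rotation":[0,0,1],"jaw":0.05},{"travel":[0,0,0],"rotation":[0,0,1],"jaw":0.05},{"travel":[0,0,0],"rotation":[0,0,1],"jaw":0.05},{"travel":[0,0,0],"rotation":[0,0,1],"jaw":0.05}]'|grep gap; python3 go.py 0.604 0.035 0.032 u
python3 - <<'E'
from h import *
im=bot.camera('scene')
cv2.imwrite('pics/s3.png',im)
for c in('scene','top'):
    bot.camera(c)
    for q in('tin_knob','tin','cup'): print(c,q,[d['location'].round(3).tolist() if hasattr(d['location'],'round') else d['location'] for d in bot.boxes_of(q,c)])
E
```

```text
finger_gap: 0.0416
finger_gap: 0.0421
t 9.47 u,w,z 0.6021 0.0363 0.1966 gap 0.0421 F u,w,z [0.4, 0.4, -0.5]
[-0.4   0.53  0.59  1.71 -0.34  1.01  0.23]
travel [-0.006  0.008  0.658] rot [-0.001 -0.001  0.148]
scene tin_knob [[0.253, 0.2629, 0.0752], [0.4067, -0.2628, 0.0745], [0.3896, -0.0881, 0.0736]]
scene tin [[0.6341, 0.0318, 0.07], [0.4218, -0.1086, 0.074], [0.2707, 0.2602, 0.0725], [0.4303, -0.2662, 0.069], [0.6943, 0.0498, 0.0445]]
scene cup [[0.5799, -0.141, 0.0326]]
top tin_knob [[0.4025, -0.2623, 0.0717], [0.3886, -0.0881, 0.0757]]
top tin [[0.4068, -0.2578, 0.0738], [0.385, -0.1116, 0.0706]]
top cup [[0.4565, 0.3387, 0.0241]]
```

View pics/s3.png

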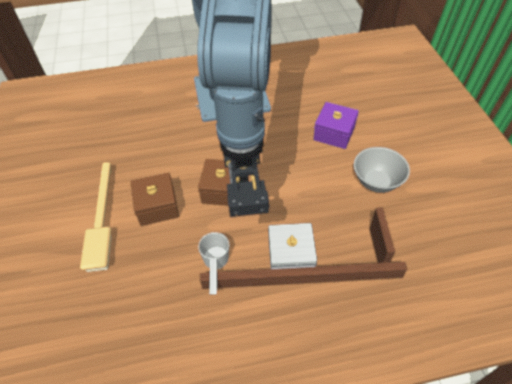

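The tin stands against the rail with its knob at (293,241), the cup is undisturbed at (214,250), and the gripper is over the gap between them. I'll finish the turn and descend.

```bash
python3 -m pendant '[{"travel":[0,0,0],"rotation":[0,0,0.15],"jaw":0.05},{"travel":[0,0,0.2],"rotation":[0,0,0.15],"jaw":0.05},{"travel":[0,0,0.35],"rotation":[0,0,0.15],"jaw":0.05},{"travel":[0,0,0.5],"rotation":[0,0,0.15],"jaw":0.05},{"travel":[0,0,0.6],"rotation":[0,0,0.15],"jaw":0.05},{"travel":[0,0,0.65],"rotation":[0,0,0.15],"jaw":0.05},{"travel":[0,0,0.65],"rotation":[0,0,0.15],"jaw":0.05}]'|grep force; python3 go.py 0.605 0.226 0.034 u
```

```text
wrist_force: [-0.5, 0.4, -0.6]
grasp_force: 0.0
t 10.8 u,w,z 0.6026 0.0346 0.0338 gap 0.0416 F u,w,z [-0.6, 0.3, -0.6]
[-0.32  0.75  0.48  1.79 -0.5   0.73  0.27]
travel [ 0.766  0.005 -0.001] rot [-0.002  0.    -0.012]
```

```bash
python3 -m pendant '[{"travel":[0.05,0.005,0],"rotation":[0,0,0],"jaw":0.05},{"travel":[0.1,0.005,0],"rotation":[0,0,0],"jaw":0.05},{"travel":[0.13,0.005,0],"rotation":[0,0,0],"jaw":0.05},{"travel":[0.16,0.005,0],"rotation":[0,0,0],"jaw":0.05},{"travel":[0.19,0.005,0],"rotation":[0,0,0],"jaw":0.05},{"travel":[0.22,0.005,0],"rotation":[0,0,0],"jaw":0.05},{"travel":[0.25,0.005,0],"rotation":[0,0,0],"jaw":0.05},{"travel":[0.28,0.005,0],"rotation":[0,0,0],"jaw":0.05},{"travel":[0.31,0.005,0],"rotation":[0,0,0],"jaw":0.05},{"travel":[0.34,0.005,0],"rotation":[0,0,0],"jaw":0.05},{"travel":[0.37,0.005,0],"rotation":[0,0,0],"jaw":0.05},{"travel":[0.4,0.005,0],"rotation":[0,0,0],"jaw":0.05}]'|grep force; python3 go.py 0.605 0.226 0.034 u
python3 - <<'E'
from h import *
cv2.imwrite('pics/s4.png',cv2.resize(bot.camera('scene')[170:300,190:420],None,fx=3.4,fy=3.4))
E
```

```text
wrist_force: [-2.2, -5.6, 3.5]
grasp_force: 2.7
t 12.3 u,w,z 0.6044 0.1332 0.0343 gap 0.0421 F u,w,z [-1.3, -5.9, 3.5]
[-0.48  0.77  0.49  1.75 -0.5   0.75  0.11]
travel [ 0.371 -0.     0.   ] rot [-0.001  0.004 -0.015]
```

View pics/s4.png

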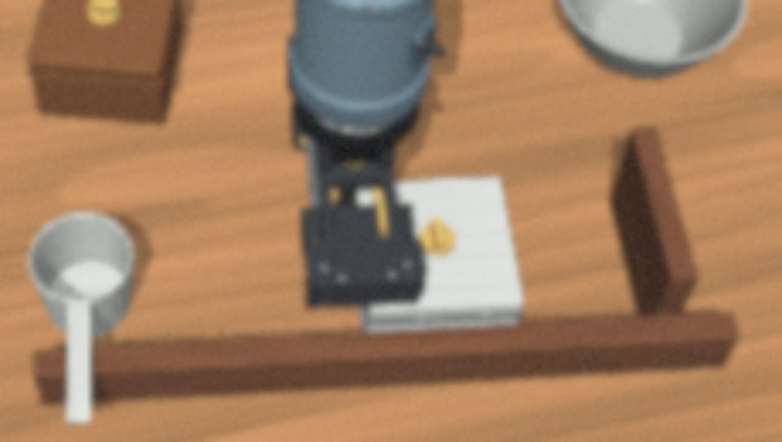

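The tin is sliding squarely along the rail (knob at (437,238) in the crop, divider face near (640,300)), so I'll continue.

```bash
python3 -m pendant '[{"travel":[0.03,0,0],"rotation":[0,0,0],"jaw":0.05},{"travel":[0.06,0,0],"rotation":[0,0,0],"jaw":0.05},{"travel":[0.09,0,0],"rotation":[0,0,0],"jaw":0.05},{"travel":[0.12,0,0],"rotation":[0,0,0],"jaw":0.05},{"travel":[0.15,0,0],"rotation":[0,0,0],"jaw":0.05},{"travel":[0.18,0,0],"rotation":[0,0,0],"jaw":0.05},{"travel":[0.21,0,0],"rotation":[0,0,0],"jaw":0.05},{"travel":[0.24,0,0],"rotation":[0,0,0],"jaw":0.05},{"travel":[0.27,0,0],"rotation":[0,0,0],"jaw":0.05},{"travel":[0.3,0,0],"rotation":[0,0,0],"jaw":0.05},{"travel":[0.32,0,0],"rotation":[0,0,0],"jaw":0.05},{"travel":[0.335,0,0],"rotation":[0,0,0],"jaw":0.05},{"travel":[0.345,0,0],"rotation":[0,0,0],"jaw":0.05},{"travel":[0.345,0,0],"rotation":[0,0,0],"jaw":0.05}]'|grep force; python3 go.py 0.605 0.226 0.034 u;  python3 -m pendant '[{"travel":[0.01,0,0],"rotation":[0,0,0],"jaw":0.05},{"travel":[0.02,0,0],"rotation":[0,0,0],"jaw":0.05},{"travel":[0.02,0,0],"rotation":[0,0,0],"jaw":0.05}]'|grep force; python3 go.py
```

```text
wrist_force: [-2.2, -3.5, 2.7]
grasp_force: 1.8
t 14.1 u,w,z 0.605 0.2211 0.034 gap 0.0417 F u,w,z [-1.6, -3.8, 2.7]
[-0.6   0.8   0.5   1.68 -0.51  0.79 -0.03]
travel [0.02 0.   0.  ] rot [-0.001  0.    -0.012]
wrist_force: [-3.5, -7.9, 4.2]
grasp_force: 3.9
t 14.47 u,w,z 0.6051 0.2239 0.034 gap 0.042 F u,w,z [-2.2, -8.3, 4.2]
[-0.61  0.81  0.5   1.67 -0.51  0.79 -0.04]
```

```bash
python3 -m pendant '[{"travel":[0.01,0,0],"rotation":[0,0,0],"jaw":0.05},{"travel":[0.01,0,0],"rotation":[0,0,0],"jaw":0.05}]'|grep force; python3 go.py;  python3 -m pendant '[{"travel":[0.01,0,0],"rotation":[0,0,0],"jaw":0.05},{"travel":[0.01,0,0],"rotation":[0,0,0],"jaw":0.05}]'|grep force; python3 go.py
```

```text
wrist_force: [-4.4, -10.9, 5.0]
grasp_force: 6.1
t 14.72 u,w,z 0.6051 0.2239 0.034 gap 0.0417 F u,w,z [-2.7, -11.4, 5.0]
[-0.61  0.81  0.51  1.67 -0.51  0.8  -0.04]
wrist_force: [-6.4, -16.2, 6.9]
grasp_force: 8.3
t 14.97 u,w,z 0.6051 0.2239 0.034 gap 0.0418 F u,w,z [-3.7, -17.0, 6.9]
[-0.61  0.81  0.51  1.67 -0.5   0.8  -0.04]
```

The divider has stopped the tin. I'll back off, rise and check.

```bash
python3 -m pendant '[{"travel":[-0.03,0,0],"rotation":[0,0,0],"jaw":0.05},{"travel":[-0.1,0,0],"rotation":[0,0,0],"jaw":0.05},{"travel":[-0.2,0,0],"rotation":[0,0,0],"jaw":0.05},{"travel":[-0.25,0,-0.1],"rotation":[0,0,0],"jaw":0.05},{"travel":[-0.25,0,-0.3],"rotation":[0,0,0],"jaw":0.05},{"travel":[-0.25,0,-0.5],"rotation":[0,0,0],"jaw":0.05},{"travel":[-0.4,-0.3,-0.65],"rotation":[0,0,0],"jaw":0.05},{"travel":[-0.6,-0.5,-0.65],"rotation":[0,0,0],"jaw":0.05},{"travel":[-0.7,-0.7,-0.65],"rotation":[0,0,0],"jaw":0.05},{"travel":[-0.7,-0.7,-0.65],"rotation":[0,0,0],"jaw":0.05},{"travel":[-0.7,-0.7,-0.65],"rotation":[0,0,0],"jaw":0.05}]'|grep force; python3 go.py
python3 - <<'E'
from h import *
a=cv2.resize(bot.camera('top')[80:230,80:340],None,fx=3,fy=3);b=cv2.resize(bot.camera('scene')[170:300,190:420],(780,440))[:,:]
cv2.imwrite('pics/end.png',cv2.resize(np.vstack([cv2.resize(a,(600,300)),cv2.resize(b,(600,300))]),(600,600)))
for c in('top','scene'): 
    for q in('tin_knob','cup','bowl','brush'): print(c,q,[np.round(d['location'],3).tolist() for d in bot.boxes_of(q,c)])
E
```

```text
wrist_force: [0.4, 0.6, -0.4]
grasp_force: 0.0
t 16.35 u,w,z 0.4281 0.0569 0.1969 gap 0.0419 F u,w,z [0.3, 0.6, -0.4]
[-0.72  0.21  0.73  2.13 -0.19  0.86 -0.04]
top tin_knob [[0.404, -0.258, 0.073], [0.646, 0.184, 0.076]]
top cup [[0.606, -0.148, 0.045]]
top bowl [[0.457, 0.338, 0.025]]
top brush [[0.467, -0.399, 0.034]]
scene tin_knob [[0.648, 0.181, 0.071], [0.39, -0.09, 0.072], [0.407, -0.265, 0.076]]
scene cup [[0.581, -0.14, 0.031]]
scene bowl [[0.432, 0.335, 0.034], [0.661, 0.236, 0.086]]
scene brush [[0.491, -0.403, 0.033], [0.653, 0.179, 0.069]]
```

View pics/end.png

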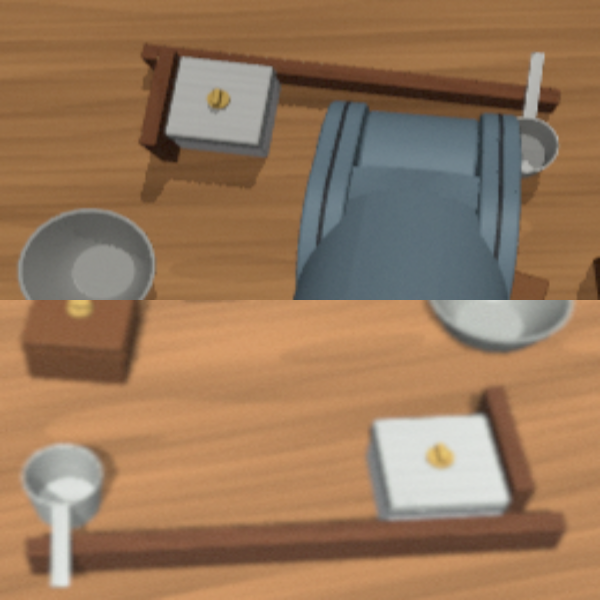

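Both views show the tin snug in the corner (knob at (218,98) from the top and (440,457) from the scene camera), with the bowl and cup unmoved.

```bash
python3 -c "
from rig import bot
print(bot.hand_in())"
```

```text
the job is handed in; nothing more can be done
None
```

I pushed the tin against the back rail and along it to the divider, where the last pictures show it snug in the corner; bowl, cup and brush look unmoved, and the job is handed in (no verdict came back).

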